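# Fold the sprung book rest flat and bolt it

## Task

The recipe-book rest is finished with: press its sprung sloping plate down by the thumb pad until it sits firmly level on its buffers and, while holding it down, slide the bolt fully home under the keeper so that the plate stays level when you let go. Be firm but gentle: never push or squeeze the plate or the bolt hard, and leave the things standing around it alone.

Things in the scene. Friction and masses are not known exactly. Their poses are not given: they have to be found in the camera images.
- rest: Book rest fixed to the worktop: plywood base 180 x 200 x 20 mm. Origin at the centre of its underside; x points from the hinge side to the far, rising side, y to the side that carries the keeper. Its light wooden plate, 172 x 196 x 8 mm with a 12 mm high ledge, turns about an axis along y through (-80, 0, 34) mm, which lies in the plate's underside.
- plate: The light wooden plate; origin in its underside, 130 mm from the hinge axis, mid-width, 34 mm above the worktop when level; z normal to the plate. Its spring lifts the far edge, at most 0.36 rad. Pressed at the thumb pad, 140 mm from the hinge, it yields at about 5 N, reaches level and its hard buffers at about 10 N and sits firmly at 14 to 20 N. Over 25 N on plate, bolt and pad (pinching counts too) is too hard.
- bolt (a joint): Travel of the slide bolt along the plate in m towards the rest's +y: 0 = fully back, 0.022 = fully home against its hard stop. It slides with about 1.5 N of friction and stays where it is left.
- keeper (a point): Middle of the underside of the steel keeper arch on the rest's +y side, 52.5 mm above the worktop: 12 mm thick along y, 6 mm high, opening 20 mm wide (x). The bolt's 8 mm round-nosed steel tongue, on the foot plate's +y end, passes under it with 2 mm to spare only when the plate is level; else its nose strikes the arch.
- egg_cup: Plated egg cup, 46 mm across and 60 mm high, origin at the centre of its foot; loose, to be left alone.
- jigger: Steel double jigger, 43 mm across and 70 mm high, origin at the centre of its foot; loose, to be left alone.
- book: Black book lying flat, 148 x 110 x 16 mm, origin at the centre of its underside; loose, to be left alone.
- bolt_foot (a point): Middle of the upper face of the bolt's steel foot plate (moves with plate and bolt; y = sliding direction, towards the keeper); 46 mm above the worktop with the plate level. Above it, on a screw stem, sits a black thumb pad, its upper face 6 to 19 mm above this point along z, set differently each time and not measured: find it by touch. Pad 34 mm (x), flat for 48 mm (y) between two red ridges 10 mm high, 6 mm thick.

How it is judged:
By the outcome, as a careful person would: the job done as asked, in the order asked, and still so for the second after the job is handed in, with the robot touching nothing.
It also fails if it takes over 69 s, if anything falls off the work surface, if the arm or the gripper's body presses on something with over 40 N, if the wrist force passes 120 N, or if a joint passes its speed limit or range.

## Robot

A 6-joint arm with a two-finger parallel gripper is mounted at the origin on a cart in front of the work surface, level with it; the furniture and walls round the work are solid. World frame = base frame: x ahead of the robot, y to its left, z up, the work surface at z = 0. Lengths are in m, angles in degrees, forces in N, time in s.
With the tool pointing down it reaches from about 0.35 to 0.85 m from the base axis. Payload 8.1 kg.
Tool frame: the origin (TCP) lies on the centre line of the jaws, within the pads' length; the fingertips stand 22 mm ahead of it and the grasp point (between the pads) lies 3 mm ahead of it; z points along the fingers, y is the line along which they close (so a half turn about z gives the same grasp; the last joint's range is limited). The gripper opens to 85 mm and grips with 20 to 120 N. Pads are 22 mm wide; open, the fingers measure 114 mm over their backs; the gripper's body (76 mm by 85 mm) begins 54 mm behind the grasp point. The pads swing forward as they close: fully open they stand 13 mm farther back than shut.
Start: joints at [-76.398, 7.471, 85.268, -0, 87.261, -4.893], TCP at [0.19, -0.569, 0.253] pointing down, gripper open.
Joint ranges: [-169.43, 169.43], [-51.17, 129.36], [1.28, 143.12], [-76.62, 256.62], [0, 156.53], [-152.29, 152.29]. Speed limits (degrees/s): [136.94, 136.94, 159.86, 180, 180, 180].

## Interface

Orientations are given as a 3x3 rotation matrix whose columns are the frame's x, y, z axes.
In Python, from cell import sensors, eyes, order gives the robot as it stands. The module is installed in compiled form; this text tells all that it offers.
- The arm moves only by the shell command python3 -m creep 'ROWS' [FORCE]. ROWS is JSON, a list of rows, each an object of numbers: "dx", "dy", "dz": the shift along the tool's x, y, z in m; "ax", "ay", "az": the turn, a rotation vector about the tool's x, y, z in degrees; "claw": the finger opening in m, from 0 to 0.0854. A call has 1 to 20 rows; each row is the pose to reach, as a shift and turn from the pose commanded when the call began, along the tool's axes at that moment; what a row does not reach only later rows make up. A row lasts 1/10 s, in which the tool goes at most 50 mm and 8.59 degrees, less where a joint would pass 70% of its speed; a pose out of reach is approached as far as the arm can. A call with a gripper value outside its range is refused whole. The fingers move at their own pace and stop on an object; FORCE is the grip in N (left out, the last holds). Time passes only in rows, so rows that repeat a pose let the fingers close. It gives the time, the measured TCP pose, the force, the opening and the grip force at its end, in the units of the state.
- sensors.sense(): the state, without advancing time (a new reading comes with each control period).
- eyes.get_image(name): name is "side" or "top" or "wrist"; returns a dict with "image" (480x640x3 uint8, red, green, blue), "fov_y" (degrees; the focal length in pixels is half the picture's height over the tangent of half this angle, whatever the lens; pixels are square), "cx", "cy" (the principal point, pixels), "eye" and "rotation" of the camera in the world. Camera axes: x right, y up, looking along -z (the intrinsics and any distortion apply to the point x, -y, -z); pixel columns grow to the right and rows downward; lengths in m; the calibration is good to about 2 mm. A picture is of the moment at which its call begins. There is no depth.
- order.sign_off(): hands the job in; it is judged then, once.
The state is a dict: "time": time; "q": joint angles; "qvel": joint speeds; "effort": joint torques, N m; "tool_pos": TCP position; "tool_rot": TCP orientation; "ft_force": force on the tool from outside, world axes, zero at the start; "moment": the same for the moment, N m; "gripper_width": opening from 0.0 (shut) to 1.0 (fully open); "gripper_force": force on a finger pad.
Only numpy, scipy, OpenCV 4.12 (cv2) and the standard library are available. Lean on these libraries where they do the work, as an engineer would, in place of code of your own. Each camera call takes 0.05 s, during which the arm holds its last target. There are 200 camera calls.

## Working session

There is one attempt and no reset: what is moved stays moved. The work goes in short steps, Python scripts to look and compute and a shell command to move; the robot and the scene stay as the last step left them, time stands still between calls to the robot, and variables do not carry over. Pictures are saved under pics/ and viewed, at most 10 in all, crops included, and the job is handed in when it is done.

```bash
mkdir -p pics; cat > h.py <<'E'
import numpy as np, cv2, json
from cell import sensors, eyes, order
def snap(n,f):
    d=eyes.get_image(n); cv2.imwrite(f'pics/{f}.png',d['image'][:,:,::-1])
    m={k:(np.array(v).tolist()) for k,v in d.items() if k!='image'}; json.dump(m,open(f'pics/{f}.json','w')); return m
E
python3 - <<'E'
from h import *
for n in('side','top'): print(snap(n,n+'0'))
print(sensors.sense())
E
```

```text
{'fov_y': 44.31642730980241, 'cx': 314.00057437308004, 'cy': 240.178486718641, 'eye': [-0.14695216269632658, 0.9950284244582217, 0.55609761256872], 'rotation': [[-0.8314827232785265, 0.20477146955659267, -0.5164350163814985], [-0.5554390451693229, -0.3250452127787486, 0.7653973325998784], [-0.01113319319494745, 0.9232628308912102, 0.38400754823835487]]}
{'fov_y': 51.92077344680121, 'cx': 324.0283302599189, 'cy': 235.98309149651547, 'eye': [0.3666941118892512, 0.032691403572097356, 0.9627336490453289], 'rotation': [[0.02535517620169621, 0.9895686000577351, -0.14181361295572187], [-0.9996608171253111, 0.025942206601156988, 0.0022918597291023647], [0.0059469104698104056, 0.1417074016995486, 0.9898907245546987]]}
{'time': 0.1, 'q': array([-7.63989811e+01,  7.51148319e+00,  8.53247395e+01, -2.02091636e-03,
        8.72601924e+01, -4.89102490e+00]), 'qvel': array([-0.03995964, -0.02415016, -0.19734532,  0.00545668, -0.08036796,
       -0.05563816]), 'effort': array([ 8.22150323e-04, -5.70950568e+01, -5.01942837e+01, -1.28601641e-04,
        8.06878408e-03, -1.40291925e-05]), 'tool_pos': array([ 0.1902244 , -0.56855893,  0.25232568]), 'tool_rot': array([[ 9.48367187e-01,  3.17174234e-01, -4.29959821e-04],
       [ 3.17174507e-01, -9.48365797e-01,  1.62728369e-03],
       [ 1.08373271e-04, -1.67963475e-03, -9.99998584e-01]]), 'ft_force': array([ 0.03228858, -0.20523229,  0.26961682]), 'moment': array([-0.01430812,  0.0137201 , -0.06122205]), 'gripper_force': 0.0, 'gripper_width': 0.9995658448291055}
```

View pics/side0.png

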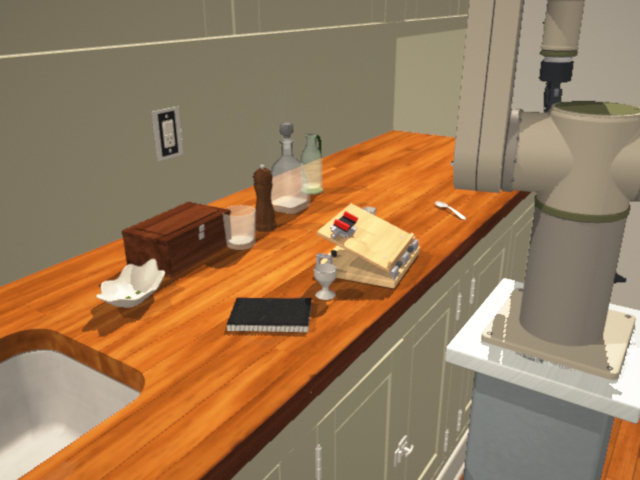

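View pics/top0.png

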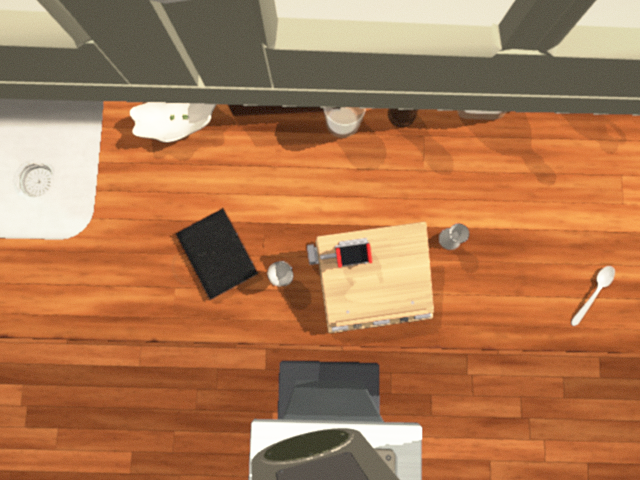

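The rest is in the middle of the top view, with its hinge near the robot (row ~325) and the keeper at the left (312,254). The egg cup is at (280,273), the jigger at (453,237) and the book at (216,253). I'll enlarge both views.

```bash
python3 - <<'E'
import cv2
a=cv2.imread('pics/top0.png')[210:345,260:480]; b=cv2.imread('pics/side0.png')[195:305,290:430]
cv2.imwrite('pics/topc.png',cv2.resize(a,None,fx=3.6,fy=3.6,interpolation=2))
cv2.imwrite('pics/sidec.png',cv2.resize(b,None,fx=5,fy=5,interpolation=2))
E
```

```text
(no output)
```

View pics/topc.png

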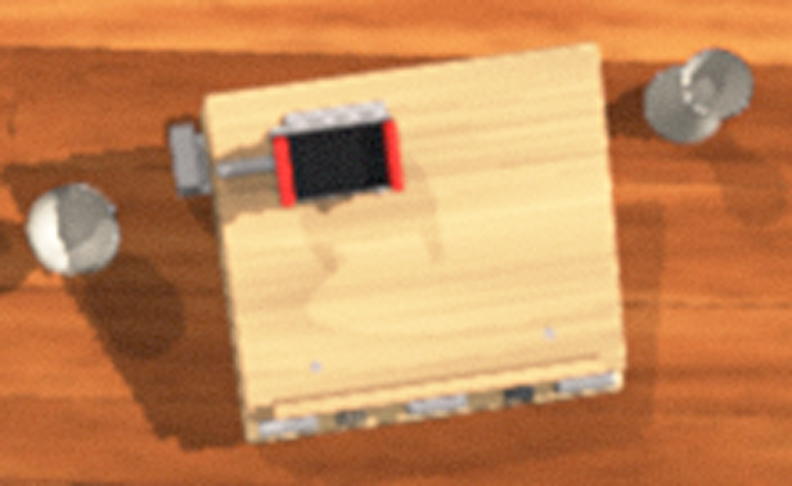

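View pics/sidec.png

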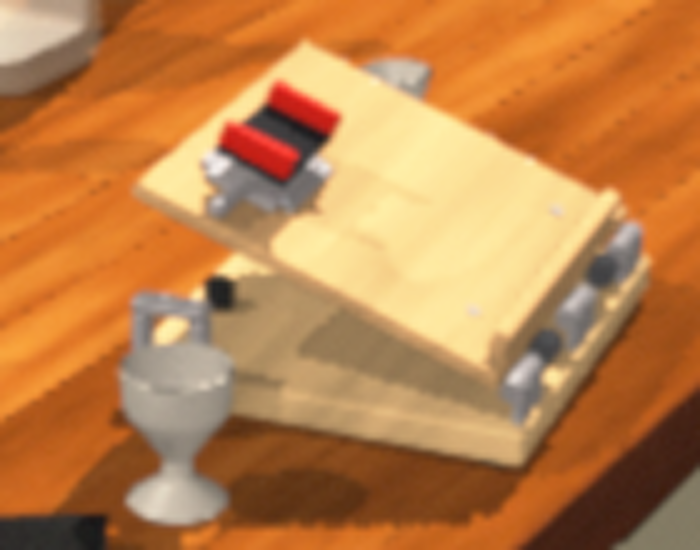

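The crops give usable corners. In the top crop the plate's far corners are at (208,97) and (598,45), and the ridges at (285,171) and (396,155). In the side crop the plate's far corners are at (137,186) and (307,42), the near base corners at (525,467) and (650,290), and the arch at the egg cup's left. Next I fit the pose.

```bash
cat > fit.py <<'E'
from h import *
from scipy.optimize import least_squares
M={n:json.load(open(f'pics/{n}0.json')) for n in('top','side')}
def proj(n,p):
    m=M[n]; R=np.array(m['rotation']); c=R.T@(p-np.array(m['eye'])); f=240/np.tan(np.radians(m['fov_y']/2))
    return np.array([m['cx']+f*c[0]/-c[2], m['cy']+f*c[1]/c[2]])
def W(P,p): c,s=np.cos(P[2]),np.sin(P[2]); return np.array([P[0]+c*p[0]-s*p[1],P[1]+s*p[0]+c*p[1],p[2]])
def PL(P,u,y,w): t=P[3]; return W(P,(-.08+u*np.cos(t)-w*np.sin(t),y,.034+u*np.sin(t)+w*np.cos(t)))
t=lambda a,b:('top',260+a/3.6,210+b/3.6); s=lambda a,b:('side',290+a/5,195+b/5)
# P: x y yaw theta uE yb h ky
def feats(P):
    uE,yb,h,ky=P[4:]; r=.012+h+.010
    return [(t(208,97),PL(P,uE,.098,.008)),(t(598,45),PL(P,uE,-.098,.008)),(s(137,186),PL(P,uE,.098,.008)),(s(307,42),PL(P,uE,-.098,.008)),
     (s(525,467),W(P,(-.09,.1,0))),(s(650,290),W(P,(-.09,-.1,0))),(s(522,436),W(P,(-.09,.1,.02))),(t(250,440),W(P,(-.09,.1,.01))),(t(624,388),W(P,(-.09,-.1,.01))),
     (t(285,171),PL(P,.14,yb+.027,r)),(t(396,155),PL(P,.14,yb-.027,r)),(s(260,140),PL(P,.14,yb+.027,r)),(s(307,102),PL(P,.14,yb-.027,r)),
     (t(184,158),W(P,(.06,ky,.0585))),(s(172,300),W(P,(.06,ky,.0585)))]
def res(P): return np.concatenate([proj(f[0],p)-f[1:] for f,p in feats(P)])
r=least_squares(res,[.5,0,.1,.3,.17,.04,.012,.1],loss='soft_l1'); P=r.x
np.save('P.npy',P)
if __name__=='__main__':
    print(P.round(4),np.degrees(P[2])); print(res(P).reshape(-1,2).round(1))
    print('pad top',PL(P,.14,P[5],.012+P[6]),'keeper',W(P,(.06,P[7],.0525)))
    for n,a,b,z in(('top',453,237,.06),('top',280,273,.06)):
        f=lambda q:proj(n,np.array([*q,z]))-[a,b]
        print(least_squares(f,[.5,0]).x)
E
python3 fit.py
```

```text
[ 0.4223 -0.0683  0.1655  0.3327  0.1747  0.0389  0.0133  0.1139] 9.483912292552498
[[-0.2  0.6]
 [ 0.6 -0.1]
 [-0.1 -0.3]
 [-0.5  0.2]
 [-0.4  0.8]
 [ 0.  -0.3]
 [ 0.6 -1.8]
 [-0.   1. ]
 [-0.2  0.5]
 [ 0.1 -0.1]
 [ 0.1  0. ]
 [-0.4  0.1]
 [-0.6 -0.5]
 [-0.2 -0.2]
 [-0.1 -1. ]]
pad top [ 0.45931324 -0.02267878  0.10361842] keeper [0.46266186 0.05398142 0.0525    ]
[ 0.5003802 -0.2082765]
[0.42552388 0.10938553]
```

The fit residuals are under 1 px. The pad top is at about (0.459, -0.023, 0.104), with yaw 9.5° and tilt 0.333 rad. I'll press with shut fingers, closing axis along rest y, set 5 mm towards the +y ridge.

```bash
cat > go.py <<'E'
import sys
from fit import *
def tgt(x,y,z): # rest x,y of TCP, world z -> tool-frame shift
    s=sensors.sense(); R=s['tool_rot']; w=W(P,(x,y,z)); yaw=np.degrees(np.arctan2(R[1,0],R[0,0]))
    print('shift',(R.T@(w-s['tool_pos'])).round(4),'az',round(yaw-np.degrees(P[2]),2),'world',w.round(4))
if __name__=='__main__': tgt(*map(float,sys.argv[1:]))
E
python3 go.py .046 .044 .160
```

```text
shift [ 0.431  -0.4369  0.0931] az 9.01 world [ 0.4604 -0.0173  0.16  ]
```

```bash
python3 -m creep '[{"dx":0.431,"dy":-0.437,"az":9,"claw":0},{"dx":0.431,"dy":-0.437,"az":9,"claw":0},{"dx":0.431,"dy":-0.437,"az":9,"claw":0},{"dx":0.431,"dy":-0.437,"az":9,"claw":0},{"dx":0.431,"dy":-0.437,"az":9,"claw":0},{"dx":0.431,"dy":-0.437,"az":9,"claw":0},{"dx":0.431,"dy":-0.437,"az":9,"claw":0},{"dx":0.431,"dy":-0.437,"az":9,"claw":0},{"dx":0.431,"dy":-0.437,"az":9,"claw":0},{"dx":0.431,"dy":-0.437,"az":9,"claw":0},{"dx":0.431,"dy":-0.437,"az":9,"claw":0},{"dx":0.431,"dy":-0.437,"az":9,"claw":0},{"dx":0.431,"dy":-0.437,"az":9,"claw":0},{"dx":0.431,"dy":-0.437,"az":9,"claw":0},{"dx":0.431,"dy":-0.437,"az":9,"dz":0.03,"claw":0},{"dx":0.431,"dy":-0.437,"az":9,"dz":0.06,"claw":0},{"dx":0.431,"dy":-0.437,"az":9,"dz":0.085,"claw":0},{"dx":0.431,"dy":-0.437,"az":9,"dz":0.085,"claw":0},{"dx":0.431,"dy":-0.437,"az":9,"dz":0.085,"claw":0}]' 20; python3 go.py .046 .044 .150; python3 - <<'E'
from h import *
for n in('side','top','wrist'): snap(n,n+'1')
a=cv2.imread('pics/top1.png')[170:345,240:480]; b=cv2.imread('pics/side1.png')[150:305,290:430]; c=cv2.imread('pics/wrist1.png')
r=lambda a:cv2.resize(a,(int(a.shape[1]*300/a.shape[0]),300),interpolation=2)
im=np.hstack([r(b),r(c)]); print(im.shape); cv2.imwrite('pics/m1.png',im)
E
```

```text
shift [ 0.431  -0.4369  0.1031] az 9.01 world [ 0.4604 -0.0173  0.15  ]
(300, 670, 3)validation failed for argument at $[0]...
```

View pics/m1.png

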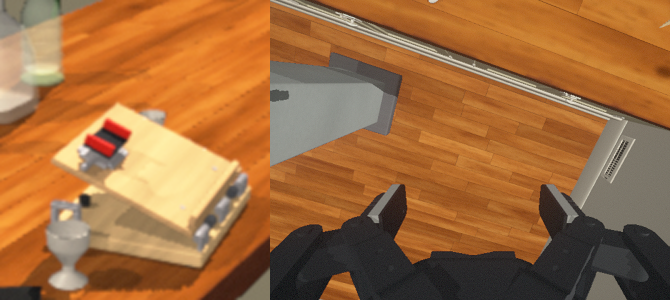

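The move was refused at row 0, so the arm hasn't moved; the picture shows the scene unchanged. I'll try complete rows in floats.

```bash
python3 -m creep '[{"dx":0.0,"dy":0.0,"dz":0.0,"ax":0.0,"ay":0.0,"az":4.0,"claw":0.0}]' 20; python3 -m creep --help
```

```text
time: 0.35
tool_pos: [0.1903, -0.5689, 0.253]
tool_rot: [[0.968, 0.25, -0.0], [0.25, -0.968, 0.0], [0.0, -0.0, -1.0]]
ft_force: [0.1, 0.4, 0.2]
gripper_width: 0.86
gripper_force: 0.0invalid input: not JSON, or not a number
```

```bash
python3 go.py .046 .044 .165; python3 -m creep '[{"dx":0.0,"dy":0.0,"dz":0,"ax":0,"ay":0,"az":5,"claw":0}]'; python3 go.py .046 .044 .165
```

```text
shift [ 0.3993 -0.4665  0.0882] az 4.99 world [ 0.4604 -0.0173  0.165 ]
time: 0.45
tool_pos: [0.1903, -0.5689, 0.2531]
tool_rot: [[0.987, 0.162, -0.0], [0.162, -0.987, 0.0], [-0.0, -0.0, -1.0]]
ft_force: [1.6, 0.0, -0.3]
gripper_width: 0.687
gripper_force: 0.0
shift [ 0.3559 -0.5005  0.0883] az -0.15 world [ 0.4604 -0.0173  0.165 ]
```

All keys are required. The yaw is now aligned; next I travel over.

```bash
python3 -m creep '[{"dx":0.356,"dy":-0.5,"dz":0,"ax":0,"ay":0,"az":0,"claw":0},{"dx":0.356,"dy":-0.5,"dz":0,"ax":0,"ay":0,"az":0,"claw":0},{"dx":0.356,"dy":-0.5,"dz":0,"ax":0,"ay":0,"az":0,"claw":0},{"dx":0.356,"dy":-0.5,"dz":0,"ax":0,"ay":0,"az":0,"claw":0},{"dx":0.356,"dy":-0.5,"dz":0,"ax":0,"ay":0,"az":0,"claw":0},{"dx":0.356,"dy":-0.5,"dz":0,"ax":0,"ay":0,"az":0,"claw":0},{"dx":0.356,"dy":-0.5,"dz":0,"ax":0,"ay":0,"az":0,"claw":0},{"dx":0.356,"dy":-0.5,"dz":0,"ax":0,"ay":0,"az":0,"claw":0},{"dx":0.356,"dy":-0.5,"dz":0,"ax":0,"ay":0,"az":0,"claw":0},{"dx":0.356,"dy":-0.5,"dz":0,"ax":0,"ay":0,"az":0,"claw":0},{"dx":0.356,"dy":-0.5,"dz":0,"ax":0,"ay":0,"az":0,"claw":0},{"dx":0.356,"dy":-0.5,"dz":0,"ax":0,"ay":0,"az":0,"claw":0},{"dx":0.356,"dy":-0.5,"dz":0,"ax":0,"ay":0,"az":0,"claw":0},{"dx":0.356,"dy":-0.5,"dz":0,"ax":0,"ay":0,"az":0,"claw":0},{"dx":0.356,"dy":-0.5,"dz":0.04,"ax":0,"ay":0,"az":0,"claw":0},{"dx":0.356,"dy":-0.5,"dz":0.088,"ax":0,"ay":0,"az":0,"claw":0},{"dx":0.356,"dy":-0.5,"dz":0.088,"ax":0,"ay":0,"az":0,"claw":0}]'; python3 go.py .046 .044 .135; python3 - <<'E'
from h import *
for n in('side','top','wrist'): snap(n,n+'2')
b=cv2.imread('pics/side2.png')[160:300,290:430]; c=cv2.imread('pics/wrist2.png')
r=lambda a:cv2.resize(a,(int(a.shape[1]*340/a.shape[0]),340),interpolation=2)
im=np.hstack([r(b),r(c)]); print(im.shape); cv2.imwrite('pics/m2.png',im)
E
```

```text
time: 2.15
tool_pos: [0.4539, -0.0178, 0.1586]
tool_rot: [[0.986, 0.164, -0.012], [0.164, -0.987, 0.001], [-0.012, -0.003, -1.0]]
ft_force: [-2.1, -0.2, -0.4]
gripper_width: 0.002
gripper_force: 0.0
shift [0.0067 0.0006 0.0235] az -0.06 world [ 0.4604 -0.0173  0.135 ]
(340, 793, 3)
```

View pics/m2.png

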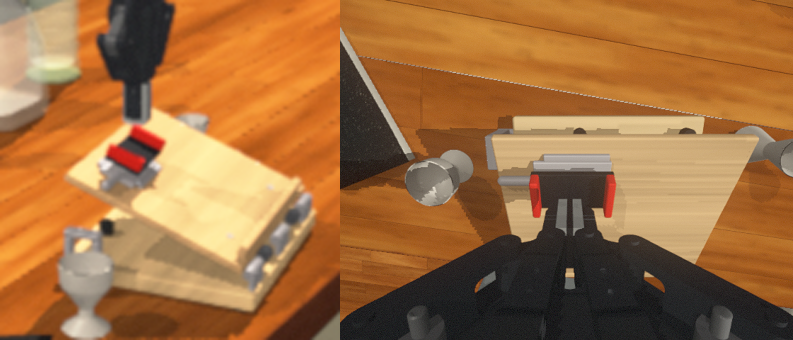

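The shut fingertips are seen right above the pad, between the ridges (wrist view, pad at (570,190)). They are narrow, so I shift 6 mm further towards +y and approach.

```bash
python3 go.py .046 .050 .130
```

```text
shift [ 0.0009 -0.0068  0.0372] az -0.07 world [ 0.4594 -0.0114  0.13  ]
```

```bash
python3 -m creep '[{"dx":0.0,"dy":-0.006,"dz":0.01,"ax":0,"ay":0,"az":0,"claw":0},{"dx":0.0,"dy":-0.006,"dz":0.02,"ax":0,"ay":0,"az":0,"claw":0},{"dx":0.0,"dy":-0.006,"dz":0.026,"ax":0,"ay":0,"az":0,"claw":0},{"dx":0.0,"dy":-0.006,"dz":0.03,"ax":0,"ay":0,"az":0,"claw":0},{"dx":0.0,"dy":-0.006,"dz":0.03,"ax":0,"ay":0,"az":0,"claw":0},{"dx":0.0,"dy":-0.006,"dz":0.03,"ax":0,"ay":0,"az":0,"claw":0}]'
for i in 1; do python3 -m creep '[{"dx":0.0,"dy":0,"dz":0.002,"ax":0,"ay":0,"az":0,"claw":0},{"dx":0.0,"dy":0,"dz":0.002,"ax":0,"ay":0,"az":0,"claw":0}]'; python3 -m creep '[{"dx":0.0,"dy":0,"dz":0.002,"ax":0,"ay":0,"az":0,"claw":0},{"dx":0.0,"dy":0,"dz":0.002,"ax":0,"ay":0,"az":0,"claw":0}]';python3 -m creep '[{"dx":0.0,"dy":0,"dz":0.002,"ax":0,"ay":0,"az":0,"claw":0},{"dx":0.0,"dy":0,"dz":0.002,"ax":0,"ay":0,"az":0,"claw":0}]'; done | grep -E 'pos|ft'; python3 go.py .046 .050 .130
```

```text
time: 2.9
tool_pos: [0.458, -0.0112, 0.1353]
tool_rot: [[0.986, 0.165, -0.0], [0.165, -0.986, -0.0], [-0.0, -0.0, -1.0]]
ft_force: [0.3, -0.5, 0.1]
gripper_width: 0.001
gripper_force: 0.0
tool_pos: [0.4586, -0.0112, 0.134]
ft_force: [-1.4, 0.6, 5.3]
tool_pos: [0.4592, -0.0112, 0.1324]
ft_force: [1.5, 1.4, 5.8]
tool_pos: [0.4595, -0.0112, 0.1307]
ft_force: [1.5, 1.1, 6.4]
shift [-0.0001  0.0001  0.0007] az 0.01 world [ 0.4594 -0.0114  0.13  ]
```

```bash
python3 - <<'E'
from h import *
for n in('side','top','wrist'): snap(n,n+'3')
b=cv2.imread('pics/side3.png')[190:250,310:380]; c=cv2.imread('pics/wrist3.png')[200:400,220:440]
r=lambda a:cv2.resize(a,(int(a.shape[1]*360/a.shape[0]),360),interpolation=2)
im=np.hstack([r(b),r(c)])[:,:800]; print(im.shape); cv2.imwrite('pics/m3.png',im)
E
```

```text
(360, 800, 3)
```

View pics/m3.png

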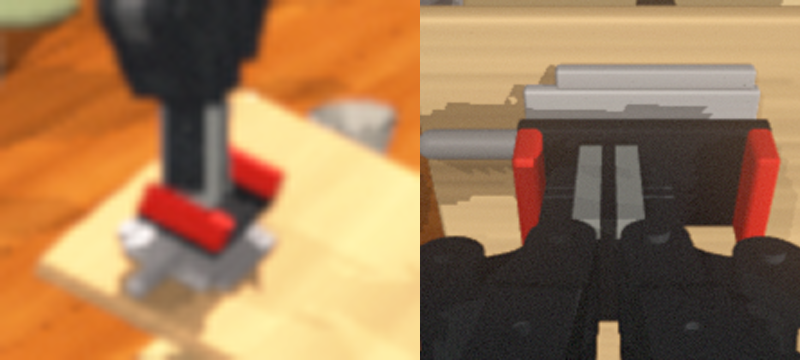

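The fingertips stand on the pad's flat between the ridges: right panel, ridges at x≈530 and 760, tips 575–645. The gap to the +y ridge is about 8 mm. Now I press down along the arc.

```bash
python3 -m creep '[{"dx":0.001,"dy":0,"dz":0.0025,"ax":0,"ay":0,"az":0,"claw":0},{"dx":0.002,"dy":0,"dz":0.005,"ax":0,"ay":0,"az":0,"claw":0},{"dx":0.003,"dy":0,"dz":0.0075,"ax":0,"ay":0,"az":0,"claw":0},{"dx":0.004,"dy":0,"dz":0.01,"ax":0,"ay":0,"az":0,"claw":0},{"dx":0.004,"dy":0,"dz":0.01,"ax":0,"ay":0,"az":0,"claw":0},{"dx":0.004,"dy":0,"dz":0.01,"ax":0,"ay":0,"az":0,"claw":0}]'; python3 -m creep '[{"dx":0.001,"dy":0,"dz":0.0025,"ax":0,"ay":0,"az":0,"claw":0},{"dx":0.002,"dy":0,"dz":0.005,"ax":0,"ay":0,"az":0,"claw":0},{"dx":0.003,"dy":0,"dz":0.0075,"ax":0,"ay":0,"az":0,"claw":0},{"dx":0.004,"dy":0,"dz":0.01,"ax":0,"ay":0,"az":0,"claw":0},{"dx":0.0045,"dy":0,"dz":0.0125,"ax":0,"ay":0,"az":0,"claw":0},{"dx":0.005,"dy":0,"dz":0.015,"ax":0,"ay":0,"az":0,"claw":0},{"dx":0.006,"dy":0,"dz":0.0175,"ax":0,"ay":0,"az":0,"claw":0},{"dx":0.007,"dy":0,"dz":0.02,"ax":0,"ay":0,"az":0,"claw":0},{"dx":0.007,"dy":0,"dz":0.02,"ax":0,"ay":0,"az":0,"claw":0},{"dx":0.007,"dy":0,"dz":0.02,"ax":0,"ay":0,"az":0,"claw":0}]'
```

```text
time: 4.25
tool_pos: [0.464, -0.0105, 0.1211]
tool_rot: [[0.986, 0.165, 0.005], [0.165, -0.986, -0.0], [0.005, 0.001, -1.0]]
ft_force: [2.7, 1.4, 7.3]
gripper_width: 0.002
gripper_force: 3.1
time: 5.25
tool_pos: [0.4715, -0.0093, 0.1016]
tool_rot: [[0.986, 0.165, 0.006], [0.165, -0.986, 0.0], [0.006, 0.001, -1.0]]
ft_force: [3.8, 2.8, 8.4]
gripper_width: -0.0
gripper_force: 4.0
```

```bash
python3 -m creep '[{"dx":0.001,"dy":0,"dz":0.002,"ax":0,"ay":0,"az":0,"claw":0},{"dx":0.002,"dy":0,"dz":0.004,"ax":0,"ay":0,"az":0,"claw":0},{"dx":0.003,"dy":0,"dz":0.006,"ax":0,"ay":0,"az":0,"claw":0},{"dx":0.0035,"dy":0,"dz":0.008,"ax":0,"ay":0,"az":0,"claw":0},{"dx":0.0035,"dy":0,"dz":0.008,"ax":0,"ay":0,"az":0,"claw":0},{"dx":0.0035,"dy":0,"dz":0.008,"ax":0,"ay":0,"az":0,"claw":0}]'; for k in 1; do python3 -m creep '[{"dx":0.0005,"dy":0,"dz":0.001,"ax":0,"ay":0,"az":0,"claw":0},{"dx":0.001,"dy":0,"dz":0.002,"ax":0,"ay":0,"az":0,"claw":0},{"dx":0.001,"dy":0,"dz":0.002,"ax":0,"ay":0,"az":0,"claw":0},{"dx":0.001,"dy":0,"dz":0.002,"ax":0,"ay":0,"az":0,"claw":0}]'; done; python3 go.py .060 .050 .085
```

```text
time: 5.85
tool_pos: [0.4741, -0.0089, 0.0931]
tool_rot: [[0.986, 0.165, 0.004], [0.165, -0.986, -0.0], [0.004, 0.001, -1.0]]
ft_force: [0.6, 1.1, 8.4]
gripper_width: -0.001
gripper_force: 4.1
time: 6.25
tool_pos: [0.4748, -0.0088, 0.0908]
tool_rot: [[0.986, 0.165, 0.003], [0.165, -0.986, -0.0], [0.003, 0.001, -1.0]]
ft_force: [0.0, 1.6, 7.6]
gripper_width: 0.003
gripper_force: 4.0
shift [-0.0016  0.      0.0058] az 0.01 world [ 0.4732 -0.0091  0.085 ]
```

```bash
for k in 1; do python3 -m creep '[{"dx":0.0,"dy":0,"dz":0.001,"ax":0,"ay":0,"az":0,"claw":0},{"dx":0,"dy":0,"dz":0.002,"ax":0,"ay":0,"az":0,"claw":0},{"dx":0,"dy":0,"dz":0.002,"ax":0,"ay":0,"az":0,"claw":0},{"dx":0,"dy":0,"dz":0.002,"ax":0,"ay":0,"az":0,"claw":0}]';python3 -m creep '[{"dx":0.0,"dy":0,"dz":0.001,"ax":0,"ay":0,"az":0,"claw":0},{"dx":0,"dy":0,"dz":0.001,"ax":0,"ay":0,"az":0,"claw":0},{"dx":0,"dy":0,"dz":0.001,"ax":0,"ay":0,"az":0,"claw":0}]'; python3 -m creep '[{"dx":0.0,"dy":0,"dz":0.001,"ax":0,"ay":0,"az":0,"claw":0},{"dx":0,"dy":0,"dz":0.001,"ax":0,"ay":0,"az":0,"claw":0},{"dx":0,"dy":0,"dz":0.001,"ax":0,"ay":0,"az":0,"claw":0}]'; done | grep -E 'pos|ft'
```

```text
tool_pos: [0.4751, -0.0087, 0.0891]
ft_force: [1.2, 0.4, 8.5]
tool_pos: [0.4753, -0.0087, 0.0882]
ft_force: [1.2, 0.3, 9.1]
tool_pos: [0.4755, -0.0087, 0.0873]
ft_force: [1.2, 1.4, 9.3]
```

```bash
for k in 1; do python3 -m creep '[{"dx":0.0,"dy":0,"dz":0.001,"ax":0,"ay":0,"az":0,"claw":0},{"dx":0,"dy":0,"dz":0.001,"ax":0,"ay":0,"az":0,"claw":0},{"dx":0,"dy":0,"dz":0.001,"ax":0,"ay":0,"az":0,"claw":0}]'; python3 -m creep '[{"dx":0.0,"dy":0,"dz":0.001,"ax":0,"ay":0,"az":0,"claw":0},{"dx":0,"dy":0,"dz":0.001,"ax":0,"ay":0,"az":0,"claw":0},{"dx":0,"dy":0,"dz":0.001,"ax":0,"ay":0,"az":0,"claw":0}]'; done | grep -E 'pos|ft'
```

```text
tool_pos: [0.4756, -0.0087, 0.0864]
ft_force: [2.1, 1.5, 9.0]
tool_pos: [0.4758, -0.0086, 0.0855]
ft_force: [3.1, 1.7, 8.3]
```

```bash
for k in 1 ; do python3 -m creep '[{"dx":0.0,"dy":0,"dz":0.001,"ax":0,"ay":0,"az":0,"claw":0},{"dx":0,"dy":0,"dz":0.001,"ax":0,"ay":0,"az":0,"claw":0},{"dx":0,"dy":0,"dz":0.001,"ax":0,"ay":0,"az":0,"claw":0}]'; python3 -m creep '[{"dx":0.0,"dy":0,"dz":0.001,"ax":0,"ay":0,"az":0,"claw":0},{"dx":0,"dy":0,"dz":0.001,"ax":0,"ay":0,"az":0,"claw":0},{"dx":0,"dy":0,"dz":0.001,"ax":0,"ay":0,"az":0,"claw":0}]'; done | grep -E 'pos|ft'
```

```text
tool_pos: [0.4759, -0.0086, 0.0846]
ft_force: [3.1, 2.2, 9.7]
tool_pos: [0.4761, -0.0086, 0.0837]
ft_force: [2.3, 1.3, 9.9]
```

```bash
for k in 1 ; do python3 -m creep '[{"dx":0.0,"dy":0,"dz":0.001,"ax":0,"ay":0,"az":0,"claw":0},{"dx":0,"dy":0,"dz":0.001,"ax":0,"ay":0,"az":0,"claw":0},{"dx":0,"dy":0,"dz":0.001,"ax":0,"ay":0,"az":0,"claw":0}]'; python3 -m creep '[{"dx":0.0,"dy":0,"dz":0.001,"ax":0,"ay":0,"az":0,"claw":0},{"dx":0,"dy":0,"dz":0.001,"ax":0,"ay":0,"az":0,"claw":0},{"dx":0,"dy":0,"dz":0.001,"ax":0,"ay":0,"az":0,"claw":0}]'; done | grep -E 'pos|ft'
```

```text
tool_pos: [0.4762, -0.0086, 0.0828]
ft_force: [3.3, 2.9, 9.9]
tool_pos: [0.4764, -0.0088, 0.0824]
ft_force: [0.5, 2.0, 15.1]
```

The buffers are reached: the force jumped to 15 N at z=0.0824. Now I hold and slide towards +y (tool -y).

```bash
python3 -m creep '[{"dx":0,"dy":0,"dz":0.0003,"ax":0,"ay":0,"az":0,"claw":0},{"dx":0,"dy":0,"dz":0.0003,"ax":0,"ay":0,"az":0,"claw":0},{"dx":0,"dy":0,"dz":0.0003,"ax":0,"ay":0,"az":0,"claw":0}]' | grep -E 'pos|ft'; python3 -m creep '[{"dx":0,"dy":-0.001,"dz":0,"ax":0,"ay":0,"az":0,"claw":0},{"dx":0,"dy":-0.002,"dz":0,"ax":0,"ay":0,"az":0,"claw":0},{"dx":0,"dy":-0.003,"dz":0,"ax":0,"ay":0,"az":0,"claw":0},{"dx":0,"dy":-0.003,"dz":0,"ax":0,"ay":0,"az":0,"claw":0},{"dx":0,"dy":-0.003,"dz":0,"ax":0,"ay":0,"az":0,"claw":0}]' | grep -E 'pos|ft'; python3 -m creep '[{"dx":0,"dy":-0.001,"dz":0,"ax":0,"ay":0,"az":0,"claw":0},{"dx":0,"dy":-0.002,"dz":0,"ax":0,"ay":0,"az":0,"claw":0},{"dx":0,"dy":-0.003,"dz":0,"ax":0,"ay":0,"az":0,"claw":0},{"dx":0,"dy":-0.003,"dz":0,"ax":0,"ay":0,"az":0,"claw":0},{"dx":0,"dy":-0.003,"dz":0,"ax":0,"ay":0,"az":0,"claw":0}]' | grep -E 'pos|ft'
```

```text
tool_pos: [0.4765, -0.0088, 0.0823]
ft_force: [0.4, 1.0, 16.1]
tool_pos: [0.476, -0.0063, 0.0823]
ft_force: [1.2, -1.7, 17.0]
tool_pos: [0.4755, -0.0033, 0.0823]
ft_force: [0.1, -1.4, 16.6]
```

```bash
python3 -m creep '[{"dx":0,"dy":-0.001,"dz":0,"ax":0,"ay":0,"az":0,"claw":0},{"dx":0,"dy":-0.002,"dz":0,"ax":0,"ay":0,"az":0,"claw":0},{"dx":0,"dy":-0.003,"dz":0,"ax":0,"ay":0,"az":0,"claw":0},{"dx":0,"dy":-0.004,"dz":0,"ax":0,"ay":0,"az":0,"claw":0},{"dx":0,"dy":-0.005,"dz":0,"ax":0,"ay":0,"az":0,"claw":0},{"dx":0,"dy":-0.006,"dz":0,"ax":0,"ay":0,"az":0,"claw":0},{"dx":0,"dy":-0.006,"dz":0,"ax":0,"ay":0,"az":0,"claw":0}]' | grep -E 'pos|ft'; python3 -m creep '[{"dx":0,"dy":-0.001,"dz":0,"ax":0,"ay":0,"az":0,"claw":0},{"dx":0,"dy":-0.002,"dz":0,"ax":0,"ay":0,"az":0,"claw":0},{"dx":0,"dy":-0.003,"dz":0,"ax":0,"ay":0,"az":0,"claw":0},{"dx":0,"dy":-0.004,"dz":0,"ax":0,"ay":0,"az":0,"claw":0},{"dx":0,"dy":-0.005,"dz":0,"ax":0,"ay":0,"az":0,"claw":0},{"dx":0,"dy":-0.005,"dz":0,"ax":0,"ay":0,"az":0,"claw":0}]' | grep -E 'pos|ft'; python3 - <<'E'
from h import *
for n in('side','top','wrist'): snap(n,n+'4')
b=cv2.imread('pics/side4.png')[190:290,300:400]; c=cv2.imread('pics/wrist4.png')[180:400,200:460]
r=lambda a:cv2.resize(a,(int(a.shape[1]*360/a.shape[0]),360),interpolation=2)
im=np.hstack([r(b),r(c)])[:,:800]; print(im.shape); cv2.imwrite('pics/m4.png',im)
E
```

```text
tool_pos: [0.4745, 0.0027, 0.0823]
ft_force: [0.2, -0.9, 16.0]
tool_pos: [0.4737, 0.0076, 0.0823]
ft_force: [-0.0, -0.8, 17.2]
(360, 785, 3)
```

View pics/m4.png

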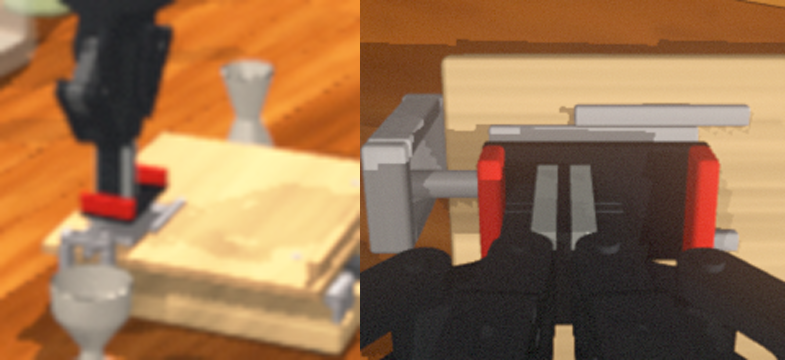

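The plate is level and the bolt is moving with the fingers. The tongue reaches the arch at (430,185) in the wrist panel. About 5–6 mm remain, so I go on in small steps to the stop.

```bash
for i in 1; do python3 -m creep '[{"dx":0,"dy":-0.001,"dz":0,"ax":0,"ay":0,"az":0,"claw":0},{"dx":0,"dy":-0.002,"dz":0,"ax":0,"ay":0,"az":0,"claw":0},{"dx":0,"dy":-0.003,"dz":0,"ax":0,"ay":0,"az":0,"claw":0},{"dx":0,"dy":-0.003,"dz":0,"ax":0,"ay":0,"az":0,"claw":0}]'; python3 -m creep '[{"dx":0,"dy":-0.001,"dz":0,"ax":0,"ay":0,"az":0,"claw":0},{"dx":0,"dy":-0.002,"dz":0,"ax":0,"ay":0,"az":0,"claw":0},{"dx":0,"dy":-0.002,"dz":0,"ax":0,"ay":0,"az":0,"claw":0}]'; python3 -m creep '[{"dx":0,"dy":-0.001,"dz":0,"ax":0,"ay":0,"az":0,"claw":0},{"dx":0,"dy":-0.001,"dz":0,"ax":0,"ay":0,"az":0,"claw":0}]';  done| grep -E 'pos|ft'
```

```text
tool_pos: [0.4733, 0.0103, 0.0823]
ft_force: [0.7, -2.8, 16.5]
tool_pos: [0.4731, 0.0113, 0.0823]
ft_force: [1.2, -8.2, 14.7]
tool_pos: [0.473, 0.0121, 0.0823]
ft_force: [2.9, -8.3, 14.8]
```

```bash
python3 - <<'E'
from h import *
for n in('side','top','wrist'): snap(n,n+'5')
b=cv2.imread('pics/side5.png')[190:290,300:400]; c=cv2.imread('pics/wrist5.png')[180:400,200:460]
r=lambda a:cv2.resize(a,(int(a.shape[1]*360/a.shape[0]),360),interpolation=2)
im=np.hstack([r(b),r(c)])[:,:800]; print(im.shape); cv2.imwrite('pics/m5.png',im); print(sensors.sense()['ft_force'])
E
```

```text
(360, 785, 3)
[ 4.78713383e-03 -9.40032355e+00  1.44997347e+01]
```

View pics/m5.png

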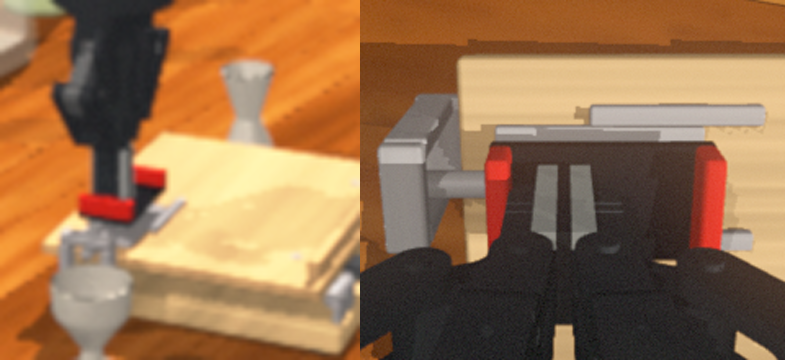

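```bash
python3 - <<'E'
from fit import *
def ray(m,u,v,z):
    f=240/np.tan(np.radians(m['fov_y']/2)); d=np.array(m['rotation'])@[(u-m['cx'])/f,-(v-m['cy'])/f,-1]; e=np.array(m['eye'])
    p=e+d*(z-e[2])/d[2]-[P[0],P[1],0]; c,s=np.cos(P[2]),np.sin(P[2]); return np.round([c*p[0]+s*p[1],-s*p[0]+c*p[1]],4)
for k,pts in(('wrist4',[(480,148,.0703),(717,148,.0703),(405,95,.0585),(442,97,.0585),(445,58,.042)]),('wrist5',[(487,148,.0703),(725,148,.0703),(422,95,.0585),(457,97,.0585),(459,58,.042)])):
    m=json.load(open(f'pics/{k}.json'))
    for X,Y,z in pts: print(k,z,ray(m,200+(X-360)/1.636,180+Y/1.636,z))
# nose initial estimate from top0/side0
f=lambda y:proj('top',PL(P,.14,y[0],.0125))-[260+217/3.6,210+168/3.6]
print('nose top',least_squares(f,[.1]).x)
f=lambda y:proj('side',PL(P,.14,y[0],.0125))-[290+214/5,195+206/5]
print('nose side',least_squares(f,[.1]).x)
E
```

```text
wrist4 0.0703 [0.0819 0.088 ]
wrist4 0.0703 [0.0817 0.0302]
wrist4 0.0585 [0.0919 0.1085]
wrist4 0.0585 [0.0914 0.099 ]
wrist4 0.042 [0.098 0.101]
wrist5 0.0703 [0.0819 0.0908]
wrist5 0.0703 [0.0817 0.0327]
wrist5 0.0585 [0.092  0.1086]
wrist5 0.0585 [0.0914 0.0996]
wrist5 0.042 [0.0981 0.1015]
nose top [0.09797008]
nose side [0.09363982]
```

The travel comes out at about 22 mm (ridge centre 38.9 → 61.7 mm), and lateral force stalls at 8–9 N, so the bolt is home on its stop. I lift straight up, then look.

```bash
python3 -m creep '[{"dx":0,"dy":0,"dz":-0.001,"ax":0,"ay":0,"az":0,"claw":0},{"dx":0,"dy":0,"dz":-0.002,"ax":0,"ay":0,"az":0,"claw":0},{"dx":0,"dy":0,"dz":-0.003,"ax":0,"ay":0,"az":0,"claw":0},{"dx":0,"dy":0,"dz":-0.005,"ax":0,"ay":0,"az":0,"claw":0},{"dx":0,"dy":0,"dz":-0.01,"ax":0,"ay":0,"az":0,"claw":0},{"dx":0,"dy":0,"dz":-0.03,"ax":0,"ay":0,"az":0,"claw":0},{"dx":0,"dy":0,"dz":-0.06,"ax":0,"ay":0,"az":0,"claw":0},{"dx":0,"dy":0,"dz":-0.1,"ax":0,"ay":0,"az":0,"claw":0},{"dx":0,"dy":0,"dz":-0.1,"ax":0,"ay":0,"az":0,"claw":0},{"dx":0,"dy":0,"dz":-0.1,"ax":0,"ay":0,"az":0,"claw":0},{"dx":0,"dy":0,"dz":-0.1,"ax":0,"ay":0,"az":0,"claw":0},{"dx":0,"dy":0,"dz":-0.1,"ax":0,"ay":0,"az":0,"claw":0}]'; python3 - <<'E'
from h import *
for n in('side','top','wrist'): snap(n,n+'6')
b=cv2.imread('pics/side6.png')[190:310,290:430]; c=cv2.imread('pics/wrist6.png')
r=lambda a:cv2.resize(a,(int(a.shape[1]*320/a.shape[0]),320),interpolation=2)
im=np.hstack([r(b),r(c)])[:,:800]; cv2.imwrite('pics/m6.png',im)
E
```

```text
time: 14.05
tool_pos: [0.4683, 0.0142, 0.1773]
tool_rot: [[0.986, 0.165, -0.003], [0.165, -0.986, 0.0], [-0.003, -0.001, -1.0]]
ft_force: [-0.1, -0.2, -0.3]
gripper_width: -0.004
gripper_force: 0.0
```

View pics/m6.png

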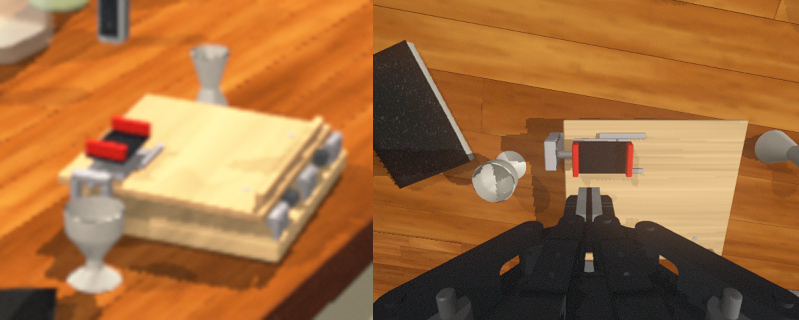

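The plate stays level with the tongue under the keeper (wrist panel, (560,155)). The egg cup, jigger and book have not moved, and the arm is clear, so I hand in.

```bash
python3 -c "
from cell import order; print(order.sign_off())"
```

```text
the job is handed in; nothing more can be done
None
```

The plate is level on its buffers, held by the bolt slid fully home (about 22 mm) under the keeper, with pressing force readings of at most about 17 N, the other items left alone, and the job handed in shortly after 14 s of robot time.

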